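Take the left-hand-thread lock nut off the spice grinder

ROBOT

A 7-joint arm with a two-finger parallel gripper is mounted at the origin on the work surface. World frame = base frame: x ahead of the robot, y to its left, z up, the work surface at z = 0. Lengths are in m, angles in degrees, forces in N, time in s.
With the tool pointing down it reaches from about 0.425 to 0.875 m from the base axis. Payload 4.7 kg.
Tool frame: the origin (TCP) lies on the centre line of the jaws, within the pads' length; the fingertips stand 8 mm ahead of it and the grasp point (between the pads) lies 11 mm behind it; z points along the fingers, y is the direction in which the jaws open and shut (so a half turn about z gives the same grasp; the last joint's range is limited). The gripper opens to 87 mm and grips with 3 to 60 N. Pads are 19 mm wide; open, the fingers measure 117 mm over their backs; the gripper's body (75 mm by 190 mm) begins 51 mm behind the grasp point.
Start: joints at [77.699, 18.392, -4.016, 83.108, 1.295, 78.541, -3.26], TCP at [0.147, -0.633, 0.231] pointing down, gripper open.
Joint ranges: [-163.93, 163.93], [-17.29, 119.83], [-79.2, 71.16], [3.27, 140.29], [-89.18, 269.18], [5.43, 117.66], [-154.24, 154.24]. Speed limits (degrees/s): [147.25, 147.25, 180, 180, 180, 180, 180].

INTERFACE

Orientations are given as [roll, pitch, yaw] about the fixed x, y, z axes, in that order (R = Rz(yaw) Ry(pitch) Rx(roll)).
In Python, from cell import status, vision, workorder gives the robot as it stands.
- The arm moves only by the tool step_arm, never from a script. Its argument "series" is a list of rows, each an object of numbers: "ax", "ay", "az": the turn, a rotation vector about the world's x, y, z in degrees; "x", "y", "z": the shift along the world's x, y, z in m; "claw": the opening in per cent of the stroke, from 0 (shut) to 100 (fully open). In form: [{"ax": .., "ay": .., "az": .., "x": .., "y": .., "z": .., "claw": ..}, ...]. A call has 1 to 12 rows; each row is the pose to reach, as a shift and turn from the pose commanded when the call began; what a row does not reach only later rows make up. A row lasts 1/10 s, in which the tool goes at most 50 mm and 8.59 degrees, less where a joint would pass 70% of its speed; a pose out of reach is approached as far as the arm can. A call with a gripper value outside its range is refused whole. The fingers move at their own pace and stop on an object; "squeeze" is the grip in N (left out, the last holds). Time passes only in rows, so rows that repeat a pose let the fingers close. It gives the time, the measured TCP pose, the force and the opening at its end, in the units of the state.
- status.get_obs(): the state, without advancing time (a new reading comes with each control period).
- vision.read_camera(name): name is "scene" or "top" or "wrist"; returns the picture (480x640x3 uint8, red, green, blue); there is no depth.
- vision.camera_params(name): a dict with "fovy" (degrees; the focal length in pixels is half the picture's height over the tangent of half this angle, whatever the lens; pixels are square), "cx", "cy" (the principal point, pixels), "eye" and "orientation" of the camera in the world; the wrist camera has in their place "tool_from_camera" (4x4, takes a point from camera to tool coordinates, whose origin is the TCP and whose axes are the flange's). Camera axes: x right, y down, z forward; pixel columns grow to the right and rows downward; lengths in m; the calibration is good to about 2 mm. The wrist camera is an equidistant fisheye: a pixel r from the principal point sees the ray r / f radians off the axis. A picture is of the moment at which its call begins: read the wrist's pose just before it. camera_params takes no time and is no camera call.
- workorder.sign_off(): hands the job in, once; it reports no verdict.
The state is a dict: "time_s": time; "qpos": joint angles; "joint_velocities": joint speeds; "effort": joint torques, N m; "tool_pos": TCP position; "tool_rot": TCP orientation; "force": force on the tool from outside, world axes, zero at the start; "wrist_torque": the same for the moment, N m; "grip_width": finger opening in m.
Only numpy, scipy, OpenCV 4.12 (cv2) and the standard library are available. Lean on these libraries where they do the work, as an engineer would, in place of code of your own. Each camera call takes 0.05 s, during which the arm holds its last target.

TASK

The grindstone of the table-top grinder is to be cleaned: unscrew the black winged lock nut on top of it. Its thread is left-handed, so it loosens clockwise seen from above; where the hidden thread ends can only be felt, so never force it by turning against a stop or pulling while it still holds. Lift the free nut off and set it down gently, wing upwards, in the middle of the white ceramic bowl, leaving the bowl and everything else on the counter where they are.

Things in the scene. Friction and masses are not known exactly. Their poses are not given: they have to be found in the camera images.
- grinder: Fixed table-top grinder: round white housing 200 mm across, 95 mm high; on it a grey grindstone 152 mm across up to 117 mm and a steel hub 60 mm across up to 123 mm; black switch knob on its -x side. Origin: centre of the underside, z up. Its vertical spindle, hidden in the nut, ends 148 mm above the origin.
- spindle (a point): Foot of the spindle's coarse left-hand thread, 128 mm above the grinder's origin, on its axis. A spring washer presses the nut up with 4 to 6 N, so it takes about 0.1 to 0.2 N m to turn and stays put when let go. While held, the nut gives at most 2 mm when pulled up, then resists. Over 25 N between nut and grinder counts as forcing it.
- nut_wing (a point): Centre of the wing of the black lock nut (62 mm high, round skirt 45 mm across, 70 to 120 g). Wing: upright flat bar 56 mm long (this point's x), 12 mm thick (y), 31 mm high, on the skirt's flat top (40 mm across); grasp it across its thickness. This point is on the nut's axis, 46.5 mm above its underside, 15.5 mm below its top; z up.
- nut: The same nut; origin at the centre of its underside. Clockwise from above it loosens, climbing 3 mm per rad, with 2 mm sideways play; anticlockwise it tightens to a hard stop. It comes free after 0.3 to 2.1 rad, different each time; then it lifts straight off with no more than its weight, 25 mm to clear. The free span is only 0.3 to 0.5 rad wide; past it is a hard stop.
- bowl: Loose white ceramic bowl, rim 170 mm across, 55 mm high, wall 5 mm; origin at the centre of its underside.
- bowl_in (a point): Centre of the bowl's inner floor; z up.
- jar_center (a point): Half-way up a small glass jar with hinged glass lid, 72 mm across, 86 mm high: leave alone.
- tiffin: Steel four-tier tiffin with side clamp, 120 mm across, 250 mm high, origin at the centre of its underside: leave alone.
- fork: Turquoise plastic fork, 175 mm long, lying flat, origin near its middle: leave alone.
- tumbler: Steel tumbler, 70 mm across, 95 mm high, origin at its underside: leave alone.
- spice_center (a point): Half-way up a small amber glass spice jar, 52 mm across, 100 mm high: leave alone.
- spoon: Steel spoon lying flat, 170 mm long: leave alone.

How it is judged (in metres and radians):
On the way:
1. the nut is unscrewed and lifted clear of the spindle (z of nut_wing in the frame of grinder above 0.205 m and angle between nut_wing's own z axis and vertical below 0.4 rad), for 0.1 s.
At the end, for the whole second after the job is handed in: The nut rests released in the bowl, wing up (within 0.3 rad of upright), its axis within 30 mm of the bowl's centre; the bowl is upright and within 30 mm of where it was (horizontal distance between nut_wing and bowl_in below 0.03 m and z of nut_wing in the frame of bowl_in below 0.06 m and angle between nut_wing's own z axis and vertical below 0.3 rad and distance of bowl_in from where it was at the start of the episode below 0.03 m and angle between bowl_in's own z axis and vertical below 0.15 rad); the robot touches nothing.
It fails at once if the nut is forced: more than 25 N between nut and grinder (contact force between nut and grinder above 25 N).
It fails at once if the nut is dropped: it moves faster than 0.5 m/s with no finger on it (a fall of more than about 12 mm) (linear speed of nut above 0.5 m/s and contact force between the fingers and nut below 0.05 N).
It fails at once if the nut is pressed hard into the bowl (over 60 N) (contact force between nut and bowl above 60 N).
It fails at once if a bystander (jar, tiffin, fork, tumbler, spice jar, spoon) is moved more than 30 mm (distance of any of jar_center, tiffin, fork, tumbler, spice_center, spoon from where it was at the start of the episode above 0.03 m).
It also fails if it takes over 61 s, if anything falls off the work surface, if the arm or the gripper's body presses on something with over 40 N, if the wrist force passes 120 N, or if a joint passes its speed limit or range.

## Working session

There is one attempt and no reset: what is moved stays moved. The work goes in short steps, Python scripts to look and compute and a tool call to move; the robot and the scene stay as the last step left them, time stands still between calls to the robot, and variables do not carry over. Pictures are saved under pics/ and viewed, and the job is handed in when it is done.

Besides the shell and the picture viewer there is one more tool, called after "Call:" by a JSON object that holds its "fn" and its "kwargs", one argument or row to a line. step_arm: Moves the arm, as the interface text tells. Its arguments: {"type":"object","properties":{"series":{"type":"array"},"squeeze":{"type":"number"}},"required":["series"]}

```bash
ls; mkdir -p pics; python3 - <<'E'
from cell import status, vision
import cv2
print(status.get_obs())
for n in ("scene","top"):
    cv2.imwrite(f"pics/{n}0.png",vision.read_camera(n)[:,:,::-1]); print(n,vision.camera_params(n))
print(vision.camera_params("wrist"))
E
```

```text
pics
{'time_s': 0.0, 'qpos': array([77.69971401, 18.44046977, -4.01439668, 83.17406769,  1.29645989,
       78.54006607, -3.25996169]), 'joint_velocities': array([-0.11595185,  0.06438116,  0.08116636, -0.0154992 , -0.01134745,
       -0.01786668,  0.07385682]), 'effort': array([ 3.62542796e-04, -4.91284382e+01, -4.03770134e-01, -3.12527740e+01,
       -6.39860937e-02,  4.36292519e-02,  1.52546654e-04]), 'tool_pos': array([ 0.14722443, -0.63256558,  0.22945267]), 'tool_rot': array([-1.79890714e+02,  7.44546675e-03,  1.31092772e+01]), 'force': array([-0.2743479 ,  0.01332651,  0.33646319]), 'wrist_torque': array([ 0.05407946,  0.03018217, -0.01919134]), 'grip_width': 0.08705975857494955}
scene {'fovy': 46.420085343299704, 'cx': 318.25918410446224, 'cy': 240.7377519758603, 'eye': array([1.21380071, 0.66708016, 1.10289085]), 'orientation': array([-136.32568244,   -0.51245845,  134.21836502])}
top {'fovy': 44.69623176558976, 'cx': 311.07195807877764, 'cy': 237.78529602743026, 'eye': array([0.29134216, 0.01359644, 1.39038639]), 'orientation': array([-1.68466623e+02, -3.95905474e-02, -8.76480085e+01])}
{'fovy': 65.70646984690485, 'cx': 324.8786369451722, 'cy': 237.67999020386435, 'tool_from_camera': array([[ 7.63432194e-04, -9.56336588e-01, -2.92266571e-01,
         8.17748581e-02],
       [ 9.99999669e-01,  8.12643669e-04, -4.69740082e-05,
        -9.91946546e-05],
       [ 2.82431541e-04, -2.92266438e-01,  9.56336891e-01,
        -1.54445655e-01],
       [ 0.00000000e+00,  0.00000000e+00,  0.00000000e+00,
         1.00000000e+00]])}
```

View pics/scene0.png

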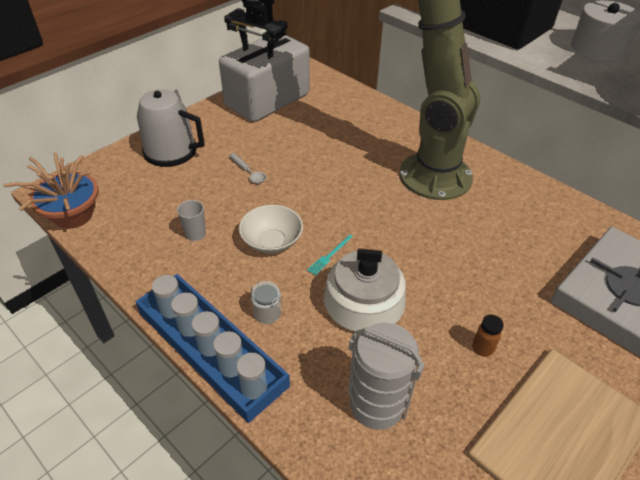

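View pics/top0.png

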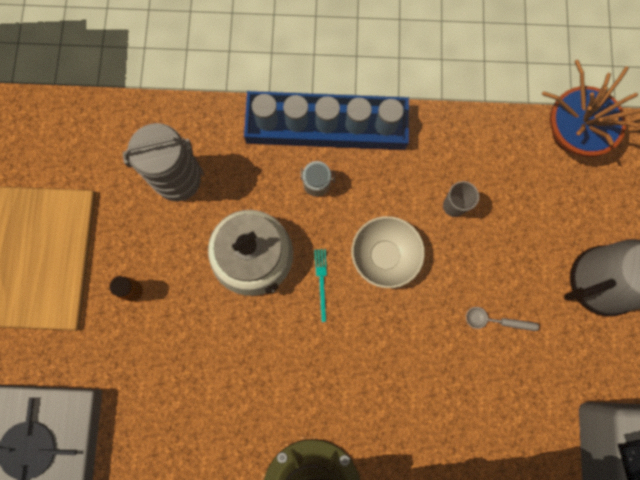

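The top view shows the grinder at about (250,252), with the nut at about (245,243), and the bowl at about (388,252). The tiffin is up and to the left at (165,160), and the fork lies between the grinder and the bowl at (322,285). Next I measure.

```bash
cat > h.py <<'E'
import numpy as np, cv2
from scipy.spatial.transform import Rotation as R
from cell import status, vision
def cam(n):
    p=vision.camera_params(n); f=240/np.tan(np.radians(p['fovy']/2))
    if n=='wrist':
        o=status.get_obs(); T=np.eye(4); T[:3,:3]=R.from_euler('xyz',o['tool_rot'],degrees=True).as_matrix(); T[:3,3]=o['tool_pos']
        M=T@p['tool_from_camera']; return dict(f=f,c=(p['cx'],p['cy']),e=M[:3,3],R=M[:3,:3],fish=True)
    return dict(f=f,c=(p['cx'],p['cy']),e=p['eye'],R=R.from_euler('xyz',p['orientation'],degrees=True).as_matrix(),fish=False)
def ray(c,uv):
    a=(np.atleast_2d(uv).astype(float)-c['c'])/c['f']
    if c['fish']:
        r=np.linalg.norm(a,axis=1,keepdims=True)+1e-12; d=np.hstack([a/r*np.sin(r),np.cos(r)])
    else: d=np.hstack([a,np.ones((len(a),1))])
    d/=np.linalg.norm(d,axis=1,keepdims=True); return d@c['R'].T
def onz(c,uv,z):
    d=ray(c,uv); return c['e']+d*((z-c['e'][2])/d[:,2])[:,None]
def proj(c,P):
    q=(np.atleast_2d(P)-c['e'])@c['R']
    if c['fish']:
        rr=np.linalg.norm(q[:,:2],axis=1); th=np.arctan2(rr,q[:,2]); return q[:,:2]/rr[:,None]*(th*c['f'])[:,None]+c['c']
    return q[:,:2]/q[:,2:]*c['f']+c['c']
def circ(xy):
    A=np.c_[2*xy,np.ones(len(xy))]; s=np.linalg.lstsq(A,(xy**2).sum(1),rcond=None)[0]; return s[0],s[1],np.sqrt(s[2]+s[0]**2+s[1]**2)
E
python3 - <<'E'
from h import *
for n in("scene","top"):
    im=cv2.imread(f"pics/{n}0.png"); c=cam(n)
    hsv=cv2.cvtColor(im,cv2.COLOR_BGR2HSV)
    m=((hsv[...,1]<75)&(hsv[...,2]>60)).astype(np.uint8)*255
    k,l,st,ce=cv2.connectedComponentsWithStats(m)
    for i in range(1,k):
        if st[i,4]>500: print(n,i,st[i],ce[i].round())
    g,b=((250,252),(388,252)) if n=='top' else ((365,290),(270,230))
    for nm,(u,v) in dict(g=g,b=b).items():
        s=im[v-75:v+75,u-75:u+75]; cv2.imwrite(f"pics/{n}_{nm}.png",cv2.resize(s,None,fx=4,fy=4,interpolation=cv2.INTER_CUBIC))
E
```

```text
scene 1 [    0     0   310   480 68949] [117. 261.]
scene 3 [  461     0   179   221 26803] [567. 100.]
scene 4 [ 377    4   52  108 4110] [402.  57.]
scene 59 [177 200  29  41 907] [192. 219.]
scene 64 [ 239  205   64   48 2407] [270. 228.]
scene 68 [ 551  227   89  129 6727] [606. 289.]
scene 71 [  324   251   101   179 11039] [375. 339.]
scene 74 [ 135  273  156  150 4988] [212. 336.]
scene 76 [ 251  281   30   43 1086] [266. 302.]
top 1 [    0     0   640   138 59504] [328.  47.]
top 5 [250  93  27  37 634] [263. 108.]
top 6 [283  95  26  36 633] [294. 110.]
top 7 [314  96  26  36 653] [326. 111.]
top 8 [345  97  27  37 674] [357. 112.]
top 34 [ 124  124   67   75 2711] [156. 155.]
top 77 [302 161  30  30 686] [316. 176.]
top 92 [445 183  34  31 565] [462. 200.]
top 99 [ 209  211   82   83 4829] [249. 252.]
top 101 [ 360  218   64   69 3250] [392. 252.]
top 109 [ 575  241   65   72 3418] [612. 276.]
top 153 [   0  386   95   94 7718] [ 45. 432.]
top 154 [ 580  404   60   56 2588] [607. 429.]
```

View pics/top_g.png

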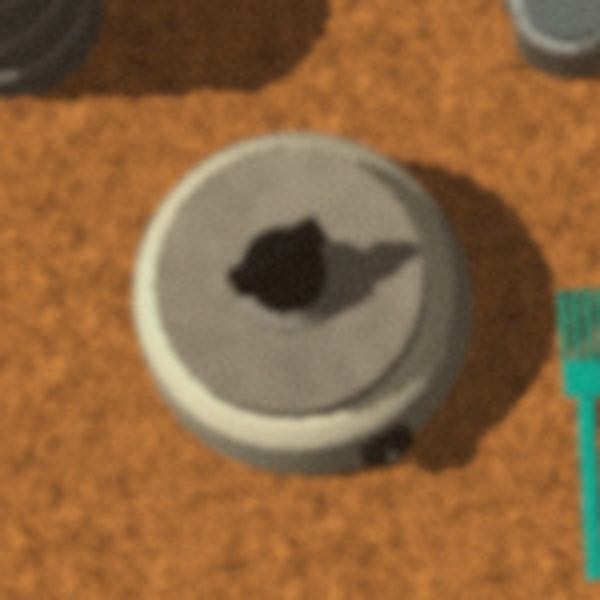

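View pics/scene_g.png

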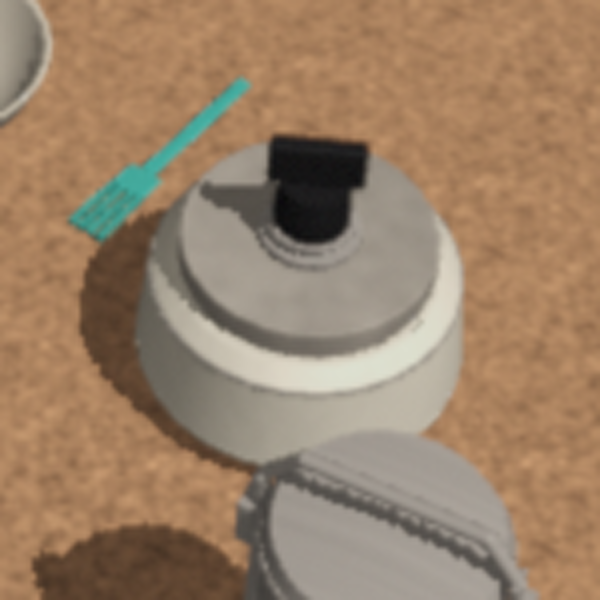

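View pics/top_b.png

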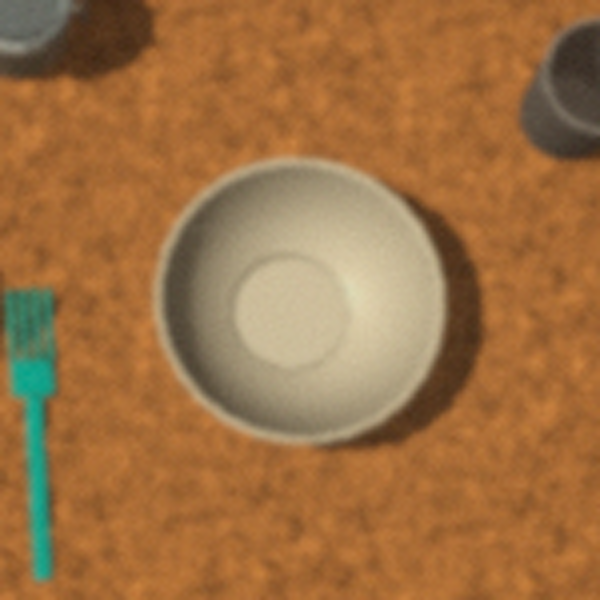

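```bash
python3 - <<'E'
from h import *
t=cam('top'); s=cam('scene')
def U(o,x): return np.array(o)+(np.array(x)+.5)/4-.5
og=(175,177); sg=(290,215); ob=(313,177)
P=onz(t,U(og,[[290,150],[157,285],[425,270],[300,412],[196,376],[395,370]]),.117)[:,:2]; print('stone',circ(P))
P=onz(s,U(sg,[[181,235],[440,240],[312,340],[230,315],[400,312]]),.117)[:,:2]; print('stone scene',circ(P), P.round(3).tolist())
P=onz(t,U(ob,[[157,300],[447,300],[302,158],[302,442],[200,198],[403,400]]),.055)[:,:2]; print('bowl',circ(P))
P=onz(t,U(ob,[[232,310],[348,310],[290,253],[290,368]]),.006)[:,:2]; print('floor',circ(P))
P=onz(s,U(sg,[[272,138],[367,146]]),.190); print('wing',P,np.linalg.norm(P[1]-P[0]),np.degrees(np.arctan2(*(P[1]-P[0])[1::-1])))
P=onz(t,U(og,[[232,280],[318,228]]),.190); print('wingtop',P,np.linalg.norm(P[1]-P[0]),np.degrees(np.arctan2(*(P[1]-P[0])[1::-1])))
# others
print('tiffin top', onz(t,[[157,140]],.25), 'jar',onz(t,[[316,172]],.086),'spice',onz(t,[[123,287]],.1),'tumb',onz(t,[[462,193]],.095))
E
```

```text
stone (np.float64(0.5248564938962124), np.float64(0.16298883830177302), np.float64(0.07462184415841291))
stone scene (np.float64(0.529407290653691), np.float64(0.17011223978917767), np.float64(0.07451020482060662)) [[0.581, 0.117], [0.478, 0.226], [0.585, 0.22], [0.604, 0.176], [0.536, 0.243]]
bowl (np.float64(0.5394653688042286), np.float64(-0.15612784273837835), np.float64(0.08361010086793506))
floor (np.float64(0.540746997185379), np.float64(-0.15549467635789427), np.float64(0.03501002332286682))
wing [[0.54028396 0.14532091 0.19      ]
 [0.50772695 0.18682945 0.19      ]] 0.05275336765277897 128.10868574151345
wingtop [[0.51050459 0.18601196 0.19      ]
 [0.540107   0.14275902 0.19      ]] 0.05241296810390476 -55.612167806624846
tiffin top [[0.71659054 0.34852458 0.25      ]] jar [[0.7143821  0.01855768 0.086     ]] spice [[0.42602159 0.43559735 0.1       ]] tumb [[ 0.67488479 -0.31914261  0.095     ]]
```

Call:
{"fn": "step_arm", "kwargs": {
  "series": [
    {"x":0.0,"y":0.0,"z":0.05},
    {"x":0.3,"y":0.28,"z":0.12,"az":60},
    {"x":0.3,"y":0.28,"z":0.12,"az":60},
    {"x":0.3,"y":0.28,"z":0.12,"az":60},
    {"x":0.3,"y":0.28,"z":0.12,"az":60},
    {"x":0.3,"y":0.28,"z":0.12,"az":60},
    {"x":0.3,"y":0.28,"z":0.12,"az":60},
    {"x":0.3,"y":0.28,"z":0.12,"az":60},
    {"x":0.3,"y":0.28,"z":0.12,"az":60},
    {"x":0.3,"y":0.28,"z":0.12,"az":60},
    {"x":0.3,"y":0.28,"z":0.12,"az":60}
  ]
}}

```text
invalid input
```

Call:
{"fn": "step_arm", "kwargs": {
  "series": [
    {"ax":0,"ay":0,"az":0,"x":0.0,"y":0.0,"z":0.05,"claw":100},
    {"ax":0,"ay":0,"az":60,"x":0.3,"y":0.28,"z":0.12,"claw":100},
    {"ax":0,"ay":0,"az":60,"x":0.3,"y":0.28,"z":0.12,"claw":100},
    {"ax":0,"ay":0,"az":60,"x":0.3,"y":0.28,"z":0.12,"claw":100},
    {"ax":0,"ay":0,"az":60,"x":0.3,"y":0.28,"z":0.12,"claw":100},
    {"ax":0,"ay":0,"az":60,"x":0.3,"y":0.28,"z":0.12,"claw":100},
    {"ax":0,"ay":0,"az":60,"x":0.3,"y":0.28,"z":0.12,"claw":100},
    {"ax":0,"ay":0,"az":60,"x":0.3,"y":0.28,"z":0.12,"claw":100},
    {"ax":0,"ay":0,"az":60,"x":0.3,"y":0.28,"z":0.12,"claw":100},
    {"ax":0,"ay":0,"az":60,"x":0.3,"y":0.28,"z":0.12,"claw":100},
    {"ax":0,"ay":0,"az":60,"x":0.3,"y":0.28,"z":0.12,"claw":100}
  ],
  "squeeze": 35
}}

```text
time_s: 1.2
tool_pos: [0.4502, -0.3497, 0.3509]
tool_rot: [179.9, -0.1, 73.5]
force: [-0.5, -0.6, 0.5]
grip_width: 0.0874
```

Call:
{"fn": "step_arm", "kwargs": {
  "series": [
    {"ax":0,"ay":0,"az":53,"x":0.076,"y":0.515,"z":-0.05,"claw":100},
    {"ax":0,"ay":0,"az":53,"x":0.076,"y":0.515,"z":-0.05,"claw":100},
    {"ax":0,"ay":0,"az":53,"x":0.076,"y":0.515,"z":-0.05,"claw":100},
    {"ax":0,"ay":0,"az":53,"x":0.076,"y":0.515,"z":-0.05,"claw":100},
    {"ax":0,"ay":0,"az":53,"x":0.076,"y":0.515,"z":-0.05,"claw":100},
    {"ax":0,"ay":0,"az":53,"x":0.076,"y":0.515,"z":-0.05,"claw":100},
    {"ax":0,"ay":0,"az":53,"x":0.076,"y":0.515,"z":-0.05,"claw":100},
    {"ax":0,"ay":0,"az":53,"x":0.076,"y":0.515,"z":-0.05,"claw":100},
    {"ax":0,"ay":0,"az":53,"x":0.076,"y":0.515,"z":-0.05,"claw":100},
    {"ax":0,"ay":0,"az":53,"x":0.076,"y":0.515,"z":-0.05,"claw":100},
    {"ax":0,"ay":0,"az":53,"x":0.076,"y":0.515,"z":-0.05,"claw":100},
    {"ax":0,"ay":0,"az":53,"x":0.076,"y":0.515,"z":-0.05,"claw":100}
  ]
}}

```text
time_s: 2.4
tool_pos: [0.5227, 0.1644, 0.2995]
tool_rot: [-180.0, -0.1, 126.4]
force: [0.6, 0.1, -0.3]
grip_width: 0.0872
```

```bash
python3 - <<'E'
from h import *
o=status.get_obs(); print(o['tool_pos'],o['tool_rot'],o['qpos'],o['joint_velocities'].round(1),o['force'],o['wrist_torque'])
c=cam('wrist'); cv2.imwrite("pics/w1.png",vision.read_camera('wrist')[:,:,::-1]); 
import pickle; pickle.dump(c,open('w1.pkl','wb'))
print(proj(c,[[.526,.165,.19],[.526,.165,.159],[.526,.165,.123]]))
E
```

```text
[0.52267511 0.16440175 0.2995273 ] [-1.79962424e+02 -1.32192570e-01  1.26388027e+02] [ 27.53239036   9.16371929 -52.93643466  90.05844058   7.21216091
  84.49540896  10.63513161] [ 2.8 -1.4  3.5  0.4  0.7  1.1  2.7] [ 0.61939417  0.12479524 -0.31804999] [-0.01567613 -0.20000271 -0.00025663]
[[327.32751448 239.29783873]
 [327.10504765 228.22610885]
 [326.8943421  217.80476796]]
```

View pics/w1.png

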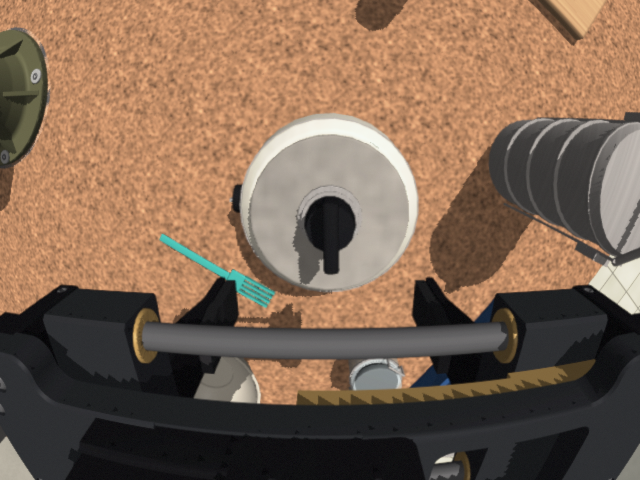

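The wrist view shows the nut at about (330,230), with its wing vertical in the image at columns 324–339 and aligned with tool x. The stone is centred at about (330,210). I'll zoom in to measure.

```bash
python3 - <<'E'
import cv2
im=cv2.imread("pics/w1.png"); s=im[170:290,270:390]; s=cv2.convertScaleAbs(s,alpha=2,beta=20)
cv2.imwrite("pics/w1z.png",cv2.resize(s,None,fx=5,fy=5,interpolation=cv2.INTER_CUBIC))
E
```

```text
(no output)
```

View pics/w1z.png

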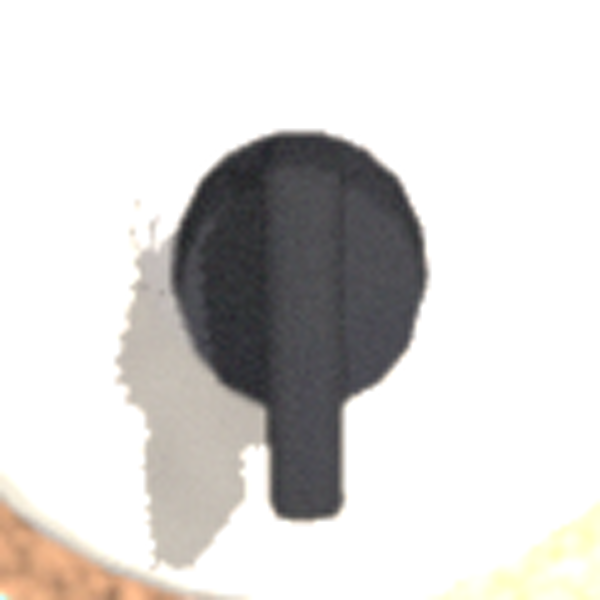

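```bash
python3 - <<'E'
from h import *; import pickle
c=pickle.load(open('w1.pkl','rb'))
U=lambda x: np.array([270,170])+(np.array(x,float)+.5)/5-.5
P=onz(c,U([[308,165],[307,520]]),.190); print(P,P.mean(0),np.linalg.norm(P[1]-P[0]),np.degrees(np.arctan2(*(P[0]-P[1])[1::-1])))
for y in(200,480):
  Q=onz(c,U([[269,y],[344,y]]),.190); print(np.linalg.norm(Q[1]-Q[0]))
# skirt outline (top rim partially): hull at z~.145 for widest 45 mm
Q=onz(c,U([[174,270],[427,270],[300,131],[210,175],[395,178],[235,390],[365,390]]),.157)[:,:2]; print('skirt',circ(Q))
im=cv2.imread('pics/w1.png'); g=cv2.cvtColor(im,cv2.COLOR_BGR2HSV)
P=onz(c,[[249,212],[411,212],[330,134],[330,290]],.117)[:,:2]; print('stone',circ(P))
E
```

```text
[[0.51170662 0.18900648 0.19      ]
 [0.54467867 0.1445401  0.19      ]] [0.52819265 0.16677329 0.19      ] 0.055357156439399015 126.5571288009337
0.010915455993817517
0.01142641326669901
skirt (np.float64(0.5260256884085404), np.float64(0.16860926434929357), np.float64(0.022385887006429548))
stone (np.float64(0.5282760083356424), np.float64(0.16720037236342752), np.float64(0.07620709325660825))
```

Call:
{"fn": "step_arm", "kwargs": {
  "series": [
    {"ax":0,"ay":0,"az":0,"x":0.002,"y":0.002,"z":-0.04,"claw":55},
    {"ax":0,"ay":0,"az":0,"x":0.002,"y":0.002,"z":-0.08,"claw":55},
    {"ax":0,"ay":0,"az":0,"x":0.002,"y":0.002,"z":-0.09,"claw":55},
    {"ax":0,"ay":0,"az":0,"x":0.002,"y":0.002,"z":-0.09,"claw":55},
    {"ax":0,"ay":0,"az":0,"x":0.002,"y":0.002,"z":-0.09,"claw":55}
  ]
}}

```text
time_s: 2.95
tool_pos: [0.5265, 0.1629, 0.2122]
tool_rot: [179.9, 0.1, 126.0]
force: [-0.8, 0.1, -0.3]
grip_width: 0.0547
```

```bash
cat > st.py <<'E'
from h import *
o=status.get_obs()
for k in('time_s','tool_pos','tool_rot','force','wrist_torque','grip_width'): print(k,np.round(o[k],4))
print('q7',o['qpos'].round(1))
E
python3 st.py
```

```text
time_s 2.95
tool_pos [0.5265 0.1629 0.2122]
tool_rot [1.799031e+02 6.890000e-02 1.259915e+02]
force [-0.7838  0.0616 -0.2681]
wrist_torque [ 0.0092 -0.1485 -0.0327]
grip_width 0.0547
q7 [ 26.5  12.3 -52.3  97.5  10.1  75.    8.2]
```

Call:
{"fn": "step_arm", "kwargs": {
  "series": [
    {"ax":0,"ay":0,"az":0.5,"x":0.001,"y":0.003,"z":-0.015,"claw":55},
    {"ax":0,"ay":0,"az":0.5,"x":0.001,"y":0.003,"z":-0.03,"claw":55},
    {"ax":0,"ay":0,"az":0.5,"x":0.001,"y":0.003,"z":-0.036,"claw":55},
    {"ax":0,"ay":0,"az":0.5,"x":0.001,"y":0.003,"z":-0.036,"claw":55},
    {"ax":0,"ay":0,"az":0.5,"x":0.001,"y":0.003,"z":-0.036,"claw":55}
  ]
}}

```text
time_s: 3.45
tool_pos: [0.5264, 0.167, 0.1745]
tool_rot: [-180.0, -0.0, 126.6]
force: [0.2, -0.5, -0.1]
grip_width: 0.0479
```

```bash
python3 st.py; python3 - <<'E'
from h import *
cv2.imwrite("pics/w2.png",vision.read_camera('wrist')[:,:,::-1]); s=vision.read_camera('scene')[:,:,::-1]
cv2.imwrite("pics/s2.png",cv2.resize(s[190:340,280:480],None,fx=4,fy=4,interpolation=cv2.INTER_CUBIC))
E
python3 st.py
```

```text
time_s 3.45
tool_pos [0.5264 0.167  0.1745]
tool_rot [-1.799956e+02 -1.510000e-02  1.266219e+02]
force [ 0.2327 -0.5185 -0.1088]
wrist_torque [ 0.0372 -0.1492 -0.017 ]
grip_width 0.0479
q7 [ 25.3  14.6 -52.  100.   12.1  71.3   6.9]
time_s 3.55
tool_pos [0.5267 0.1671 0.175 ]
tool_rot [1.799539e+02 1.760000e-02 1.266168e+02]
force [0.8467 0.6502 0.2516]
wrist_torque [-0.0093 -0.2122  0.0393]
grip_width 0.0476
q7 [ 25.3  14.6 -52.  100.   12.1  71.3   6.9]
```

View pics/w2.png

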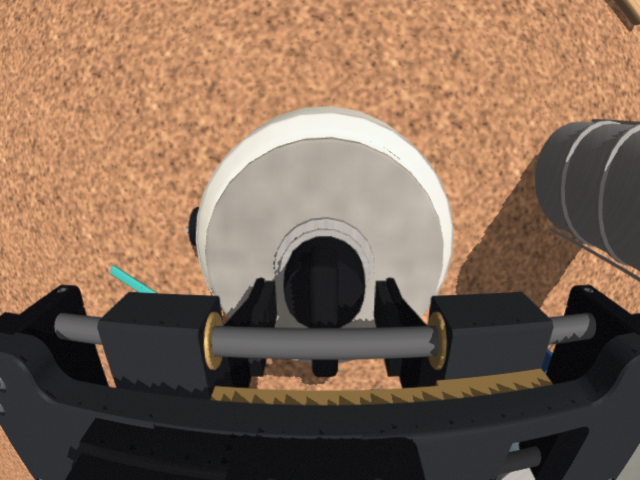

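View pics/s2.png

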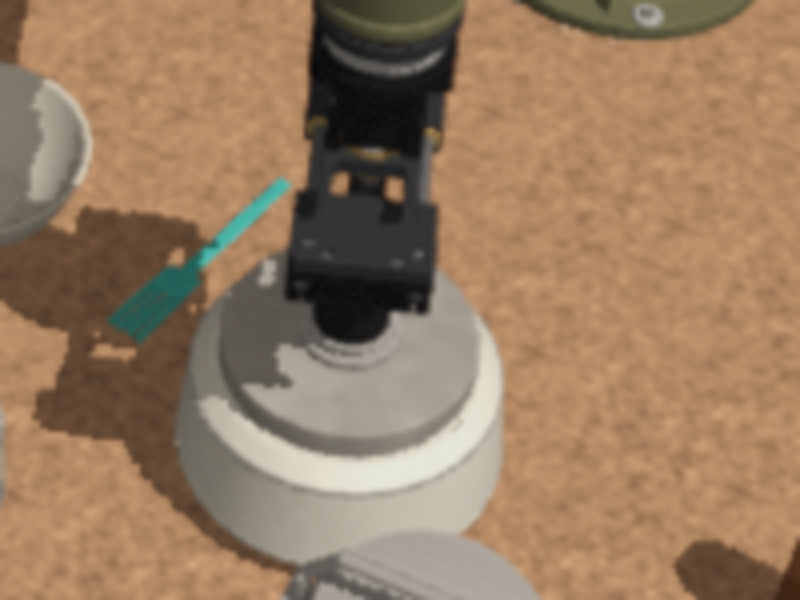

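Centred: the fingers are at columns 262 and 383 (middle 322) and the wing is at about 325. I'll go 3 mm lower and grip.

Call:
{"fn": "step_arm", "kwargs": {
  "series": [
    {"ax":0,"ay":0,"az":0,"x":0.001,"y":0.0,"z":-0.003,"claw":50},
    {"ax":0,"ay":0,"az":0,"x":0.001,"y":0.0,"z":-0.003,"claw":20},
    {"ax":0,"ay":0,"az":0,"x":0.001,"y":0.0,"z":-0.003,"claw":5},
    {"ax":0,"ay":0,"az":0,"x":0.001,"y":0.0,"z":-0.003,"claw":0},
    {"ax":0,"ay":0,"az":0,"x":0.001,"y":0.0,"z":-0.003,"claw":0},
    {"ax":0,"ay":0,"az":0,"x":0.001,"y":0.0,"z":-0.003,"claw":0},
    {"ax":0,"ay":0,"az":0,"x":0.001,"y":0.0,"z":-0.003,"claw":0}
  ],
  "squeeze": 30
}}

```text
time_s: 4.25
tool_pos: [0.5271, 0.1666, 0.1716]
tool_rot: [-179.9, 0.0, 126.6]
force: [-1.7, -0.7, 2.5]
grip_width: 0.0117
```

```bash
python3 st.py
```

```text
time_s 4.25
tool_pos [0.5271 0.1666 0.1716]
tool_rot [-1.799496e+02  4.100000e-03  1.265987e+02]
force [-1.7267 -0.7087  2.4787]
wrist_torque [-0.1509  0.2274 -0.0315]
grip_width 0.0117
q7 [ 25.1  14.9 -51.9 100.1  12.3  71.    6.7]
```

Call:
{"fn": "step_arm", "kwargs": {
  "series": [
    {"ax":0,"ay":0,"az":-4,"x":0.0,"y":0.0,"z":0.0002,"claw":0},
    {"ax":0,"ay":0,"az":-8,"x":0.0,"y":0.0,"z":0.0004,"claw":0},
    {"ax":0,"ay":0,"az":-8,"x":0.0,"y":0.0,"z":0.0004,"claw":0},
    {"ax":0,"ay":0,"az":-8,"x":0.0,"y":0.0,"z":0.0004,"claw":0}
  ],
  "squeeze": 40
}}

```text
time_s: 4.65
tool_pos: [0.5277, 0.1672, 0.172]
tool_rot: [179.9, 0.0, 118.7]
force: [0.9, 0.3, -0.6]
grip_width: 0.0115
```

```bash
python3 st.py
```

```text
time_s 4.65
tool_pos [0.5277 0.1672 0.172 ]
tool_rot [1.799442e+02 1.500000e-03 1.187064e+02]
force [ 0.9208  0.314  -0.6026]
wrist_torque [ 0.151  -0.4413 -0.0011]
grip_width 0.0115
q7 [ 24.2  14.5 -50.7 100.1  11.9  70.9  -0.8]
```

Call:
{"fn": "step_arm", "kwargs": {
  "series": [
    {"ax":0,"ay":0,"az":-4,"x":0.0,"y":0.0,"z":0.0002,"claw":0},
    {"ax":0,"ay":0,"az":-8,"x":0.0,"y":0.0,"z":0.0004,"claw":0}
  ]
}}

```text
time_s: 4.85
tool_pos: [0.528, 0.1673, 0.1723]
tool_rot: [179.9, -0.0, 110.6]
force: [2.1, 1.6, -2.4]
grip_width: 0.012
```

```bash
python3 st.py;python3 st.py; python3 - <<'E'
from h import *
s=vision.read_camera('scene')[:,:,::-1]
cv2.imwrite("pics/s3.png",cv2.resize(s[190:340,280:480],None,fx=4,fy=4,interpolation=cv2.INTER_CUBIC))
E
python3 st.py
```

```text
time_s 4.85
tool_pos [0.528  0.1673 0.1723]
tool_rot [ 1.799018e+02 -1.950000e-02  1.105518e+02]
force [ 2.0507  1.6228 -2.3918]
wrist_torque [ 0.3302 -0.755   0.0264]
grip_width 0.012
q7 [ 23.2  14.2 -49.5 100.1  11.4  70.8  -8.6]
time_s 4.85
tool_pos [0.528  0.1673 0.1723]
tool_rot [ 1.799018e+02 -1.950000e-02  1.105518e+02]
force [ 2.0507  1.6228 -2.3918]
wrist_torque [ 0.3302 -0.755   0.0264]
grip_width 0.012
q7 [ 23.2  14.2 -49.5 100.1  11.4  70.8  -8.6]
time_s 4.9
tool_pos [0.528  0.1672 0.1724]
tool_rot [ 1.798989e+02 -1.770000e-02  1.103930e+02]
force [ 2.1477  0.9316 -2.7132]
wrist_torque [ 0.3745 -0.7416  0.035 ]
grip_width 0.0119
q7 [ 23.2  14.2 -49.5 100.1  11.4  70.8  -8.8]
```

View pics/s3.png

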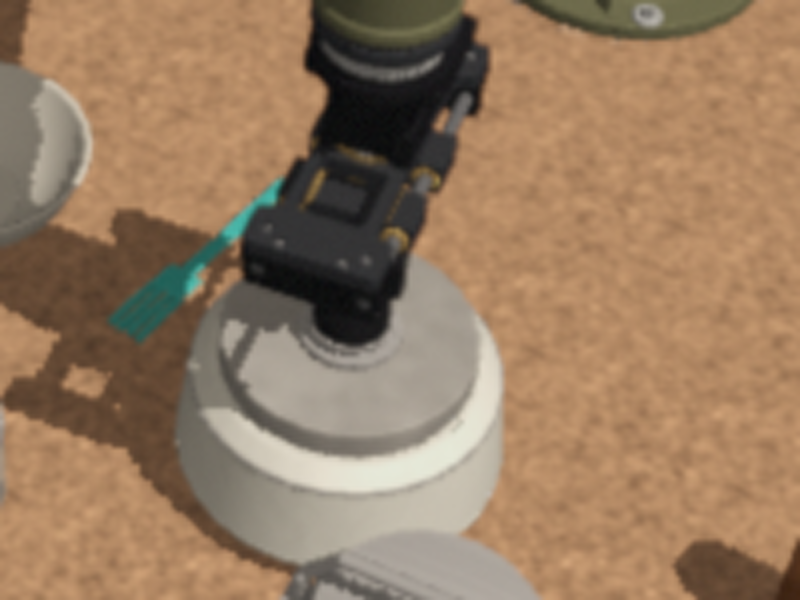

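Call:
{"fn": "step_arm", "kwargs": {
  "series": [
    {"ax":0,"ay":0,"az":-4,"x":0.0,"y":0.0,"z":0.0001,"claw":0},
    {"ax":0,"ay":0,"az":-6,"x":0.0,"y":0.0,"z":0.0002,"claw":0},
    {"ax":0,"ay":0,"az":-6,"x":0.0,"y":0.0,"z":0.0002,"claw":0}
  ]
}}

```text
time_s: 5.2
tool_pos: [0.5282, 0.1672, 0.1726]
tool_rot: [179.9, -0.0, 104.7]
force: [2.6, 1.7, -4.0]
grip_width: 0.0117
```

Call:
{"fn": "step_arm", "kwargs": {
  "series": [
    {"ax":0,"ay":0,"az":0,"x":0.0,"y":0.0,"z":0.0007,"claw":0},
    {"ax":0,"ay":0,"az":0,"x":0.0,"y":0.0,"z":0.001,"claw":0},
    {"ax":0,"ay":0,"az":0,"x":0.0,"y":0.0,"z":0.001,"claw":0}
  ]
}}

```text
time_s: 5.5
tool_pos: [0.528, 0.1671, 0.1729]
tool_rot: [179.9, -0.0, 104.7]
force: [5.4, 2.0, -8.3]
grip_width: 0.0117
```

Call:
{"fn": "step_arm", "kwargs": {
  "series": [
    {"ax":0,"ay":0,"az":0,"x":0.0,"y":0.0,"z":0.0007,"claw":0},
    {"ax":0,"ay":0,"az":0,"x":0.0,"y":0.0,"z":0.001,"claw":0},
    {"ax":0,"ay":0,"az":0,"x":0.0,"y":0.0,"z":0.001,"claw":0}
  ]
}}

```text
time_s: 5.8
tool_pos: [0.528, 0.167, 0.1731]
tool_rot: [179.9, -0.1, 104.7]
force: [6.9, 2.5, -12.1]
grip_width: 0.0118
```

Call:
{"fn": "step_arm", "kwargs": {
  "series": [
    {"ax":0,"ay":0,"az":-4,"x":0.0,"y":0.0,"z":-0.0008,"claw":0},
    {"ax":0,"ay":0,"az":-8,"x":0.0,"y":0.0,"z":-0.0008,"claw":0},
    {"ax":0,"ay":0,"az":-8,"x":0.0,"y":0.0,"z":-0.0008,"claw":0}
  ]
}}

```text
time_s: 6.1
tool_pos: [0.5274, 0.1667, 0.1734]
tool_rot: [-180.0, 0.0, 96.7]
force: [2.2, 0.6, -5.3]
grip_width: 0.0117
```

```bash
python3 st.py
```

```text
time_s 6.1
tool_pos [0.5274 0.1667 0.1734]
tool_rot [-1.799873e+02  8.900000e-03  9.667210e+01]
force [ 2.2402  0.5835 -5.3431]
wrist_torque [ 0.2334 -0.9571 -0.0136]
grip_width 0.0117
q7 [ 21.7  13.7 -47.5 100.1  10.7  70.9 -21.9]
```

Call:
{"fn": "step_arm", "kwargs": {
  "series": [
    {"ax":0,"ay":0,"az":-4,"x":0.0,"y":0.0,"z":0.0003,"claw":0},
    {"ax":0,"ay":0,"az":-8,"x":0.0,"y":0.0,"z":0.0005,"claw":0},
    {"ax":0,"ay":0,"az":-8,"x":0.0,"y":0.0,"z":0.0005,"claw":0}
  ]
}}

```text
time_s: 6.4
tool_pos: [0.5279, 0.1666, 0.1738]
tool_rot: [179.9, -0.0, 88.7]
force: [3.9, 0.1, -7.0]
grip_width: 0.0118
```

Call:
{"fn": "step_arm", "kwargs": {
  "series": [
    {"ax":0,"ay":0,"az":-4,"x":0.0,"y":0.0,"z":0.0003,"claw":0},
    {"ax":0,"ay":0,"az":-8,"x":0.0,"y":0.0,"z":0.0005,"claw":0},
    {"ax":0,"ay":0,"az":-8,"x":0.0,"y":0.0,"z":0.0005,"claw":0}
  ]
}}

```text
time_s: 6.7
tool_pos: [0.5271, 0.1664, 0.1743]
tool_rot: [-180.0, 0.1, 80.7]
force: [2.3, 0.7, -5.8]
grip_width: 0.0117
```

Call:
{"fn": "step_arm", "kwargs": {
  "series": [
    {"ax":0,"ay":0,"az":-4,"x":0.0,"y":0.0,"z":0.0003,"claw":0},
    {"ax":0,"ay":0,"az":-8,"x":0.0,"y":0.0,"z":0.0005,"claw":0},
    {"ax":0,"ay":0,"az":-8,"x":0.0,"y":0.0,"z":0.0005,"claw":0}
  ]
}}

```text
time_s: 7.0
tool_pos: [0.5262, 0.1666, 0.1747]
tool_rot: [-179.9, 0.1, 72.8]
force: [0.3, -0.3, -4.4]
grip_width: 0.0113
```

Call:
{"fn": "step_arm", "kwargs": {
  "series": [
    {"ax":0,"ay":0,"az":0,"x":0.0,"y":0.0,"z":0.0005,"claw":0},
    {"ax":0,"ay":0,"az":0,"x":0.0,"y":0.0,"z":0.001,"claw":0},
    {"ax":0,"ay":0,"az":0,"x":0.0,"y":0.0,"z":0.001,"claw":0}
  ]
}}

```text
time_s: 7.3
tool_pos: [0.5262, 0.1666, 0.1749]
tool_rot: [-179.8, 0.1, 72.7]
force: [1.3, -0.4, -12.2]
grip_width: 0.0121
```

Call:
{"fn": "step_arm", "kwargs": {
  "series": [
    {"ax":0,"ay":0,"az":-4,"x":0.0,"y":0.0,"z":-0.0004,"claw":0},
    {"ax":0,"ay":0,"az":-8,"x":0.0,"y":0.0,"z":-0.0002,"claw":0},
    {"ax":0,"ay":0,"az":-8,"x":0.0,"y":0.0,"z":-0.0002,"claw":0}
  ]
}}

```text
time_s: 7.6
tool_pos: [0.5258, 0.1671, 0.1753]
tool_rot: [-179.8, 0.1, 64.7]
force: [-1.6, -0.1, -9.9]
grip_width: 0.012
```

```bash
python3 st.py
```

```text
time_s 7.6
tool_pos [0.5258 0.1671 0.1753]
tool_rot [-1.798261e+02  1.131000e-01  6.467470e+01]
force [-1.5523 -0.0623 -9.9292]
wrist_torque [ 0.1326  0.5274 -0.0013]
grip_width 0.012
q7 [ 18.2  12.7 -43.4 100.1   9.1  71.  -52.8]
```

Call:
{"fn": "step_arm", "kwargs": {
  "series": [
    {"ax":0,"ay":0,"az":-4,"x":0.0,"y":0.0,"z":0.0002,"claw":0},
    {"ax":0,"ay":0,"az":-8,"x":0.0,"y":0.0,"z":0.0004,"claw":0},
    {"ax":0,"ay":0,"az":-8,"x":0.0,"y":0.0,"z":0.0004,"claw":0}
  ]
}}

```text
time_s: 7.9
tool_pos: [0.5257, 0.1674, 0.1756]
tool_rot: [-179.8, 0.1, 56.8]
force: [-3.7, 1.8, -10.7]
grip_width: 0.0115
```

```bash
python3 st.py
```

```text
time_s 7.9
tool_pos [0.5257 0.1674 0.1756]
tool_rot [-1.79830e+02  1.12500e-01  5.67619e+01]
force [ -3.6948   1.8047 -10.6631]
wrist_torque [0.3061 0.8536 0.0677]
grip_width 0.0115
q7 [ 17.4  12.5 -42.5 100.1   8.8  71.  -60.5]
```

Call:
{"fn": "step_arm", "kwargs": {
  "series": [
    {"ax":0,"ay":0,"az":-4,"x":0.0,"y":0.0,"z":0.0001,"claw":0},
    {"ax":0,"ay":0,"az":-8,"x":0.0,"y":0.0,"z":0.0002,"claw":0},
    {"ax":0,"ay":0,"az":-8,"x":0.0,"y":0.0,"z":0.0002,"claw":0}
  ]
}}

```text
time_s: 8.2
tool_pos: [0.526, 0.1676, 0.176]
tool_rot: [-179.9, 0.1, 48.8]
force: [-3.5, 2.9, -11.6]
grip_width: 0.0115
```

Call:
{"fn": "step_arm", "kwargs": {
  "series": [
    {"ax":0,"ay":0,"az":-4,"x":0.0,"y":0.0,"z":0.0002,"claw":0},
    {"ax":0,"ay":0,"az":-7,"x":0.0,"y":0.0,"z":0.0004,"claw":0},
    {"ax":0,"ay":0,"az":-7,"x":0.0,"y":0.0,"z":0.0004,"claw":0}
  ]
}}

```text
time_s: 8.5
tool_pos: [0.5269, 0.1671, 0.1766]
tool_rot: [-179.9, 0.1, 41.8]
force: [-2.6, 2.0, -13.0]
grip_width: 0.0118
```

Call:
{"fn": "step_arm", "kwargs": {
  "series": [
    {"ax":0,"ay":0,"az":-4,"x":0.0,"y":0.0,"z":-0.0004,"claw":0},
    {"ax":0,"ay":0,"az":-7,"x":0.0,"y":0.0,"z":-0.0004,"claw":0},
    {"ax":0,"ay":0,"az":-7,"x":0.0,"y":0.0,"z":-0.0004,"claw":0}
  ]
}}

```text
time_s: 8.8
tool_pos: [0.5279, 0.1663, 0.1772]
tool_rot: [179.9, -0.0, 34.7]
force: [-2.4, -0.4, -7.3]
grip_width: 0.012
```

```bash
python3 st.py
```

```text
time_s 8.8
tool_pos [0.5279 0.1663 0.1772]
tool_rot [ 1.799342e+02 -1.450000e-02  3.474190e+01]
force [-2.3665 -0.37   -7.3293]
wrist_torque [0.0202 0.5559 0.0229]
grip_width 0.012
q7 [ 15.3  12.  -39.8 100.    8.2  70.9 -81.9]
```

Call:
{"fn": "step_arm", "kwargs": {
  "series": [
    {"ax":0,"ay":0,"az":-4,"x":0.0,"y":0.0,"z":0.0002,"claw":0},
    {"ax":0,"ay":0,"az":-7,"x":0.0,"y":0.0,"z":0.0003,"claw":0},
    {"ax":0,"ay":0,"az":-7,"x":0.0,"y":0.0,"z":0.0003,"claw":0}
  ]
}}

```text
time_s: 9.1
tool_pos: [0.5284, 0.1666, 0.1785]
tool_rot: [179.9, -0.1, 27.7]
force: [-4.3, -0.9, -2.6]
grip_width: 0.0117
```

```bash
python3 st.py
```

```text
time_s 9.1
tool_pos [0.5284 0.1666 0.1785]
tool_rot [ 1.799154e+02 -1.032000e-01  2.774800e+01]
force [-4.3275 -0.8935 -2.5544]
wrist_torque [-0.1566  0.7417 -0.0035]
grip_width 0.0117
q7 [ 14.6  11.8 -39.   99.9   7.9  70.9 -88.7]
```

The tool rose 1.3 mm and the pull fell from 7 N to 2.6 N at about 99° of turn, so the nut is probably free. I'll add a small margin turn and a gentle lift test.

Call:
{"fn": "step_arm", "kwargs": {
  "series": [
    {"ax":0,"ay":0,"az":-3,"x":0.0,"y":0.0,"z":0.0002,"claw":0},
    {"ax":0,"ay":0,"az":-3,"x":0.0,"y":0.0,"z":0.001,"claw":0},
    {"ax":0,"ay":0,"az":-3,"x":0.0,"y":0.0,"z":0.002,"claw":0},
    {"ax":0,"ay":0,"az":-3,"x":0.0,"y":0.0,"z":0.002,"claw":0}
  ]
}}

```text
time_s: 9.5
tool_pos: [0.5282, 0.1668, 0.1799]
tool_rot: [179.9, -0.1, 24.7]
force: [-1.2, -0.9, 0.5]
grip_width: 0.0118
```

```bash
python3 st.py
```

```text
time_s 9.5
tool_pos [0.5282 0.1668 0.1799]
tool_rot [ 1.799423e+02 -9.760000e-02  2.470330e+01]
force [-1.1795 -0.948   0.4925]
wrist_torque [-0.3154  0.4316 -0.0117]
grip_width 0.0118
q7 [ 14.3  11.7 -38.7  99.8   7.7  71.1 -91.6]
```

Free: it rose 1.4 mm more with almost no force. I'll lift in small steps.

Call:
{"fn": "step_arm", "kwargs": {
  "series": [
    {"ax":0,"ay":0,"az":0,"x":0.0,"y":0.0,"z":0.001,"claw":0},
    {"ax":0,"ay":0,"az":0,"x":0.0,"y":0.0,"z":0.002,"claw":0},
    {"ax":0,"ay":0,"az":0,"x":0.0,"y":0.0,"z":0.003,"claw":0},
    {"ax":0,"ay":0,"az":0,"x":0.0,"y":0.0,"z":0.003,"claw":0}
  ]
}}

```text
time_s: 9.9
tool_pos: [0.5279, 0.1671, 0.1824]
tool_rot: [180.0, -0.1, 24.6]
force: [-0.3, -0.7, -1.2]
grip_width: 0.0118
```

```bash
python3 st.py
```

```text
time_s 9.9
tool_pos [0.5279 0.1671 0.1824]
tool_rot [ 1.799872e+02 -6.990000e-02  2.462740e+01]
force [-0.2593 -0.654  -1.1658]
wrist_torque [-0.0372  0.0292 -0.0303]
grip_width 0.0118
q7 [ 14.3  11.6 -38.7  99.7   7.6  71.4 -91.6]
```

Call:
{"fn": "step_arm", "kwargs": {
  "series": [
    {"ax":0,"ay":0,"az":0,"x":0.0,"y":0.0,"z":0.002,"claw":0},
    {"ax":0,"ay":0,"az":0,"x":0.0,"y":0.0,"z":0.005,"claw":0},
    {"ax":0,"ay":0,"az":0,"x":0.0,"y":0.0,"z":0.009,"claw":0},
    {"ax":0,"ay":0,"az":0,"x":0.0,"y":0.0,"z":0.013,"claw":0},
    {"ax":0,"ay":0,"az":0,"x":0.0,"y":0.0,"z":0.013,"claw":0}
  ]
}}

```text
time_s: 10.4
tool_pos: [0.5279, 0.1672, 0.1959]
tool_rot: [180.0, -0.1, 24.6]
force: [-0.4, 0.5, -1.1]
grip_width: 0.0118
```

Call:
{"fn": "step_arm", "kwargs": {
  "series": [
    {"ax":0,"ay":0,"az":0,"x":0.0,"y":0.0,"z":0.005,"claw":0},
    {"ax":0,"ay":0,"az":0,"x":0.0,"y":0.0,"z":0.012,"claw":0},
    {"ax":0,"ay":0,"az":0,"x":0.0,"y":0.0,"z":0.02,"claw":0},
    {"ax":0,"ay":0,"az":0,"x":0.0,"y":0.0,"z":0.03,"claw":0},
    {"ax":0,"ay":0,"az":0,"x":0.0,"y":0.0,"z":0.04,"claw":0},
    {"ax":0,"ay":0,"az":0,"x":0.0,"y":0.0,"z":0.05,"claw":0},
    {"ax":0,"ay":0,"az":0,"x":0.0,"y":0.0,"z":0.05,"claw":0}
  ]
}}

```text
time_s: 11.1
tool_pos: [0.5284, 0.1674, 0.247]
tool_rot: [180.0, -0.2, 24.6]
force: [0.2, -0.4, -1.2]
grip_width: 0.0117
```

```bash
python3 st.py; python3 - <<'E'
from h import *
s=vision.read_camera('scene')[:,:,::-1]
cv2.imwrite("pics/s4.png",cv2.resize(s[100:400,180:480],None,fx=2,fy=2,interpolation=cv2.INTER_CUBIC))
E
```

```text
time_s 11.1
tool_pos [0.5284 0.1674 0.247 ]
tool_rot [ 1.799562e+02 -1.798000e-01  2.460580e+01]
force [ 0.2127 -0.3642 -1.215 ]
wrist_torque [-0.0159 -0.0204 -0.0041]
grip_width 0.0117
q7 [ 14.9   9.  -39.   94.6   5.8  78.3 -90.2]
```

View pics/s4.png

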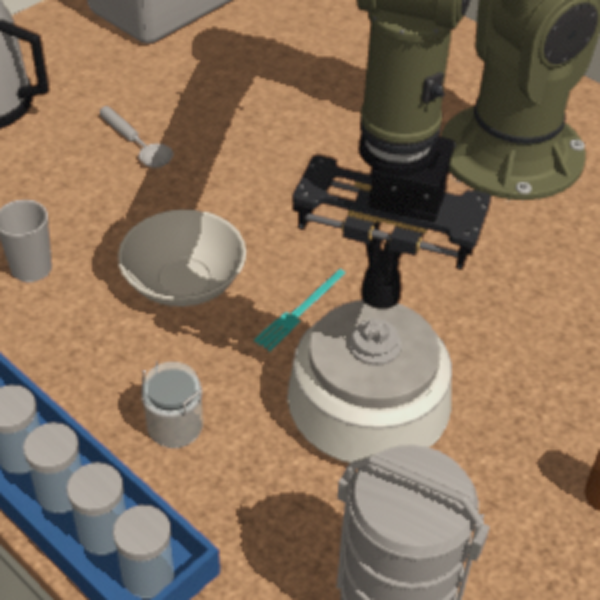

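The nut is held clear and upright, and the spindle is bare. I'll carry it over to the bowl.

Call:
{"fn": "step_arm", "kwargs": {
  "series": [
    {"ax":0,"ay":0,"az":0,"x":0.001,"y":-0.01,"z":0.01,"claw":0},
    {"ax":0,"ay":0,"az":0,"x":0.002,"y":-0.04,"z":0.01,"claw":0},
    {"ax":0,"ay":0,"az":0,"x":0.003,"y":-0.08,"z":0.01,"claw":0},
    {"ax":0,"ay":0,"az":0,"x":0.005,"y":-0.12,"z":0.01,"claw":0},
    {"ax":0,"ay":0,"az":0,"x":0.006,"y":-0.16,"z":0.01,"claw":0},
    {"ax":0,"ay":0,"az":0,"x":0.008,"y":-0.2,"z":0.01,"claw":0},
    {"ax":0,"ay":0,"az":0,"x":0.01,"y":-0.24,"z":0.01,"claw":0},
    {"ax":0,"ay":0,"az":0,"x":0.011,"y":-0.28,"z":0.01,"claw":0},
    {"ax":0,"ay":0,"az":0,"x":0.012,"y":-0.31,"z":0.01,"claw":0},
    {"ax":0,"ay":0,"az":0,"x":0.012,"y":-0.323,"z":0.01,"claw":0},
    {"ax":0,"ay":0,"az":0,"x":0.012,"y":-0.323,"z":0.01,"claw":0},
    {"ax":0,"ay":0,"az":0,"x":0.012,"y":-0.323,"z":0.01,"claw":0}
  ]
}}

```text
time_s: 12.35
tool_pos: [0.5395, -0.1542, 0.255]
tool_rot: [-179.9, -0.0, 24.7]
force: [0.7, 0.6, -1.3]
grip_width: 0.0119
```

```bash
python3 st.py; python3 - <<'E'
from h import *
c=cam('wrist'); w=vision.read_camera('wrist')[:,:,::-1]; cv2.imwrite('pics/w5.png',w); t=vision.read_camera('top')[:,:,::-1]; cv2.imwrite('pics/t5.png',t)
import pickle; pickle.dump(c,open('w5.pkl','wb'))
E
```

```text
time_s 12.35
tool_pos [ 0.5395 -0.1542  0.255 ]
tool_rot [-1.799227e+02 -2.600000e-02  2.470870e+01]
force [ 0.6708  0.6175 -1.2659]
wrist_torque [ 0.0385 -0.0398  0.0497]
grip_width 0.0119
q7 [ 35.7   8.3 -24.8  93.2   3.5  79.2 -54.8]
```

View pics/w5.png

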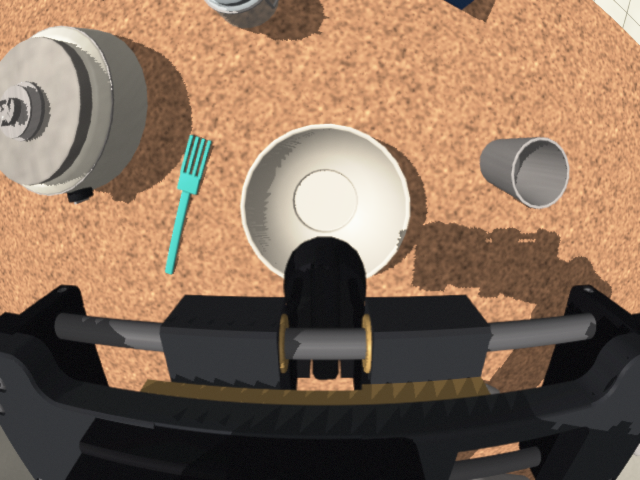

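The bowl is in view, with its floor disc centred at about (325.5,200.5) and its rim spanning columns 241–411. The nut is upright in the jaws.

```bash
python3 - <<'E'
from h import *; import pickle
c=pickle.load(open('w5.pkl','rb'))
P=onz(c,[[293,201],[358,201],[325,169],[325,232]],.006)[:,:2]; print('floor',circ(P))
P=onz(c,[[241,206],[411,206],[326,125],[262,150],[390,152],[258,262]],.055)[:,:2]; print('rim',circ(P))
E
```

```text
floor (np.float64(0.5405797604616015), np.float64(-0.15420974242982283), np.float64(0.03583088485807099))
rim (np.float64(0.5387955965985187), np.float64(-0.15494562642373977), np.float64(0.08566991253891364))
```

Two views agree on the bowl at (0.540, -0.155). I'll descend, with the last centimetre by feel.

Call:
{"fn": "step_arm", "kwargs": {
  "series": [
    {"ax":0,"ay":0,"az":0,"x":0.0,"y":-0.001,"z":-0.015,"claw":0},
    {"ax":0,"ay":0,"az":0,"x":0.0,"y":-0.001,"z":-0.045,"claw":0},
    {"ax":0,"ay":0,"az":0,"x":0.0,"y":-0.001,"z":-0.08,"claw":0},
    {"ax":0,"ay":0,"az":0,"x":0.0,"y":-0.001,"z":-0.115,"claw":0},
    {"ax":0,"ay":0,"az":0,"x":0.0,"y":-0.001,"z":-0.145,"claw":0},
    {"ax":0,"ay":0,"az":0,"x":0.0,"y":-0.001,"z":-0.17,"claw":0},
    {"ax":0,"ay":0,"az":0,"x":0.0,"y":-0.001,"z":-0.185,"claw":0},
    {"ax":0,"ay":0,"az":0,"x":0.0,"y":-0.001,"z":-0.19,"claw":0},
    {"ax":0,"ay":0,"az":0,"x":0.0,"y":-0.001,"z":-0.19,"claw":0},
    {"ax":0,"ay":0,"az":0,"x":0.0,"y":-0.001,"z":-0.19,"claw":0}
  ]
}}

```text
time_s: 13.45
tool_pos: [0.5405, -0.1571, 0.0662]
tool_rot: [179.9, -0.1, 24.6]
force: [0.6, 0.6, -1.9]
grip_width: 0.0113
```

Call:
{"fn": "step_arm", "kwargs": {
  "series": [
    {"ax":0,"ay":0,"az":0,"x":0.0,"y":0.0,"z":-0.003,"claw":0},
    {"ax":0,"ay":0,"az":0,"x":0.0,"y":0.0,"z":-0.006,"claw":0},
    {"ax":0,"ay":0,"az":0,"x":0.0,"y":0.0,"z":-0.01,"claw":0},
    {"ax":0,"ay":0,"az":0,"x":0.0,"y":0.0,"z":-0.01,"claw":0},
    {"ax":0,"ay":0,"az":0,"x":0.0,"y":0.0,"z":-0.01,"claw":0}
  ]
}}

```text
time_s: 13.95
tool_pos: [0.5393, -0.1571, 0.0548]
tool_rot: [-180.0, 0.0, 24.6]
force: [-0.9, 0.2, -0.9]
grip_width: 0.0116
```

Call:
{"fn": "step_arm", "kwargs": {
  "series": [
    {"ax":0,"ay":0,"az":0,"x":0.0,"y":0.001,"z":-0.001,"claw":0},
    {"ax":0,"ay":0,"az":0,"x":0.0,"y":0.001,"z":-0.002,"claw":0},
    {"ax":0,"ay":0,"az":0,"x":0.0,"y":0.001,"z":-0.003,"claw":0},
    {"ax":0,"ay":0,"az":0,"x":0.0,"y":0.001,"z":-0.003,"claw":0}
  ]
}}

```text
time_s: 14.35
tool_pos: [0.5393, -0.1561, 0.0518]
tool_rot: [-180.0, 0.0, 24.6]
force: [-0.7, -0.1, -1.1]
grip_width: 0.0117
```

Call:
{"fn": "step_arm", "kwargs": {
  "series": [
    {"ax":0,"ay":0,"az":0,"x":0.0,"y":0.0,"z":-0.001,"claw":0},
    {"ax":0,"ay":0,"az":0,"x":0.0,"y":0.0,"z":-0.002,"claw":0},
    {"ax":0,"ay":0,"az":0,"x":0.0,"y":0.0,"z":-0.002,"claw":0}
  ]
}}

```text
time_s: 14.65
tool_pos: [0.5393, -0.1561, 0.0498]
tool_rot: [-180.0, 0.0, 24.6]
force: [0.2, 0.9, -0.9]
grip_width: 0.0117
```

Call:
{"fn": "step_arm", "kwargs": {
  "series": [
    {"ax":0,"ay":0,"az":0,"x":0.0,"y":0.0,"z":-0.001,"claw":0},
    {"ax":0,"ay":0,"az":0,"x":0.0,"y":0.0,"z":-0.001,"claw":0},
    {"ax":0,"ay":0,"az":0,"x":0.0,"y":0.0,"z":-0.001,"claw":0}
  ]
}}

```text
time_s: 14.95
tool_pos: [0.5394, -0.1561, 0.049]
tool_rot: [180.0, 0.0, 24.6]
force: [0.0, -0.6, -1.9]
grip_width: 0.0119
```

Call:
{"fn": "step_arm", "kwargs": {
  "series": [
    {"ax":0,"ay":0,"az":0,"x":0.0,"y":0.0,"z":-0.001,"claw":0},
    {"ax":0,"ay":0,"az":0,"x":0.0,"y":0.0,"z":-0.001,"claw":0},
    {"ax":0,"ay":0,"az":0,"x":0.0,"y":0.0,"z":-0.001,"claw":0}
  ]
}}

```text
time_s: 15.25
tool_pos: [0.5394, -0.1561, 0.048]
tool_rot: [180.0, 0.0, 24.6]
force: [0.5, -0.0, -1.3]
grip_width: 0.0118
```

Call:
{"fn": "step_arm", "kwargs": {
  "series": [
    {"ax":0,"ay":0,"az":0,"x":0.0,"y":0.0,"z":-0.001,"claw":0},
    {"ax":0,"ay":0,"az":0,"x":0.0,"y":0.0,"z":-0.001,"claw":0},
    {"ax":0,"ay":0,"az":0,"x":0.0,"y":0.0,"z":-0.001,"claw":0}
  ]
}}

```text
time_s: 15.55
tool_pos: [0.5394, -0.1561, 0.047]
tool_rot: [180.0, 0.0, 24.6]
force: [-0.2, -0.3, -0.8]
grip_width: 0.0116
```

Call:
{"fn": "step_arm", "kwargs": {
  "series": [
    {"ax":0,"ay":0,"az":0,"x":0.0,"y":0.0,"z":-0.001,"claw":0},
    {"ax":0,"ay":0,"az":0,"x":0.0,"y":0.0,"z":-0.001,"claw":0},
    {"ax":0,"ay":0,"az":0,"x":0.0,"y":0.0,"z":-0.001,"claw":0}
  ]
}}

```text
time_s: 15.85
tool_pos: [0.5394, -0.156, 0.0469]
tool_rot: [180.0, 0.0, 24.6]
force: [-1.9, 0.5, 5.0]
grip_width: 0.0117
```

Contact: +5 N on the tool, and the height has stopped falling at 0.047. I'll release.

Call:
{"fn": "step_arm", "kwargs": {
  "series": [
    {"ax":0,"ay":0,"az":0,"x":0.0,"y":0.0,"z":0.0008,"claw":0},
    {"ax":0,"ay":0,"az":0,"x":0.0,"y":0.0,"z":0.0008,"claw":16},
    {"ax":0,"ay":0,"az":0,"x":0.0,"y":0.0,"z":0.0008,"claw":22},
    {"ax":0,"ay":0,"az":0,"x":0.0,"y":0.0,"z":0.0008,"claw":35},
    {"ax":0,"ay":0,"az":0,"x":0.0,"y":0.0,"z":0.0008,"claw":40},
    {"ax":0,"ay":0,"az":0,"x":0.0,"y":0.0,"z":0.0008,"claw":40},
    {"ax":0,"ay":0,"az":0,"x":0.0,"y":0.0,"z":0.0008,"claw":40}
  ],
  "squeeze": 10
}}

```text
time_s: 16.55
tool_pos: [0.5394, -0.1561, 0.0467]
tool_rot: [180.0, 0.0, 24.6]
force: [-0.1, 0.1, -0.0]
grip_width: 0.0337
```

```bash
python3 - <<'E'
from h import *
w=vision.read_camera('wrist')[:,:,::-1]; cv2.imwrite('pics/w6.png',w)
E
python3 st.py
```

```text
time_s 16.6
tool_pos [ 0.5394 -0.1561  0.0467]
tool_rot [1.799973e+02 5.200000e-03 2.461030e+01]
force [-0.1834  0.0623  0.7735]
wrist_torque [-0.0185  0.0145  0.0101]
grip_width 0.0342
q7 [ 34.   18.8 -23.7 106.5   9.   56.5 -58.9]
```

View pics/w6.png

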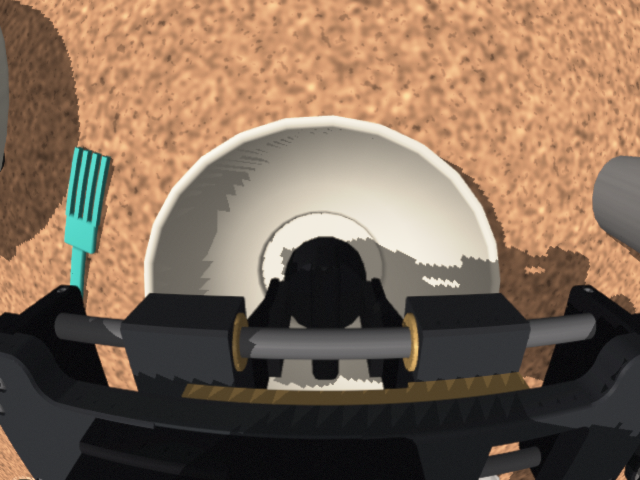

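The nut stands in the bowl, released, with the fingers clear on both sides. I'll rise straight up.

Call:
{"fn": "step_arm", "kwargs": {
  "series": [
    {"ax":0,"ay":0,"az":0,"x":0.0,"y":0.0,"z":0.005,"claw":40},
    {"ax":0,"ay":0,"az":0,"x":0.0,"y":0.0,"z":0.02,"claw":40},
    {"ax":0,"ay":0,"az":0,"x":0.0,"y":0.0,"z":0.05,"claw":40},
    {"ax":0,"ay":0,"az":0,"x":0.0,"y":0.0,"z":0.09,"claw":40},
    {"ax":0,"ay":0,"az":0,"x":0.0,"y":0.0,"z":0.13,"claw":40},
    {"ax":0,"ay":0,"az":0,"x":0.0,"y":0.0,"z":0.17,"claw":40},
    {"ax":0,"ay":0,"az":0,"x":0.0,"y":0.0,"z":0.2,"claw":40},
    {"ax":0,"ay":0,"az":0,"x":0.0,"y":0.0,"z":0.2,"claw":40}
  ]
}}

```text
time_s: 17.4
tool_pos: [0.5422, -0.1564, 0.2537]
tool_rot: [179.6, -0.4, 24.6]
force: [0.6, -0.8, -0.2]
grip_width: 0.0345
```

```bash
python3 st.py; python3 - <<'E'
from h import *
c=cam('wrist'); w=vision.read_camera('wrist')[:,:,::-1]; cv2.imwrite('pics/w7.png',w)
s=vision.read_camera('scene')[:,:,::-1]
cv2.imwrite("pics/s7.png",cv2.resize(s[100:400,180:480],None,fx=2,fy=2,interpolation=cv2.INTER_CUBIC))
print(proj(c,[[.540,-.155,.068],[.54,-.155,.006]]))
import pickle; pickle.dump(c,open('w7.pkl','wb'))
E
```

```text
time_s 17.4
tool_pos [ 0.5422 -0.1564  0.2537]
tool_rot [179.5619  -0.4459  24.6281]
force [ 0.6196 -0.8179 -0.242 ]
wrist_torque [-0.0715  0.0065 -0.0455]
grip_width 0.0345
q7 [ 35.8   8.3 -24.9  93.5   3.6  78.4 -54.8]
[[320.91265101 218.1771055 ]
 [321.07864642 205.05020789]]
```

View pics/w7.png

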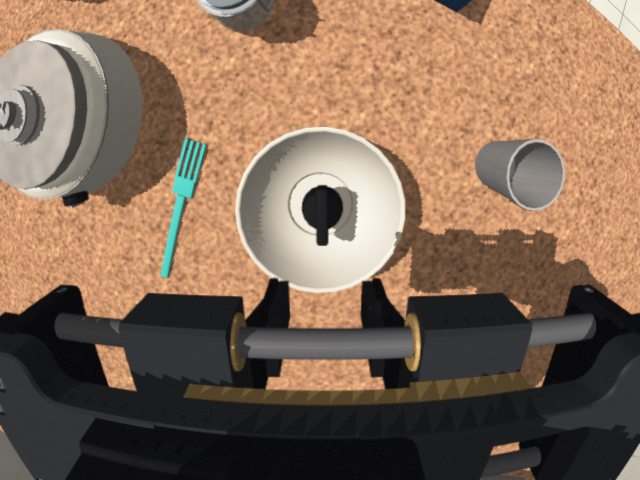

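View pics/s7.png

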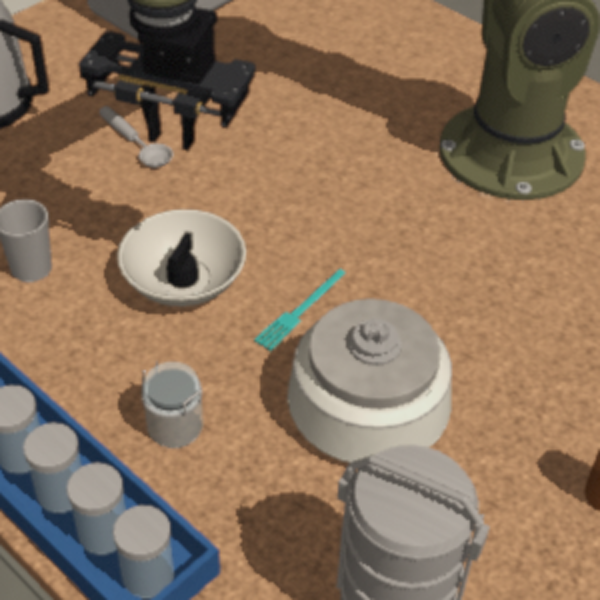

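The nut stands upright in the middle of the bowl: wing at about (322,222) in the wrist view, against a predicted (321,218). The gripper is clear and nothing else has moved. A settling row, then I hand in.

Call:
{"fn": "step_arm", "kwargs": {
  "series": [
    {"ax":0,"ay":0,"az":0,"x":0.0,"y":0.0,"z":0.2,"claw":40},
    {"ax":0,"ay":0,"az":0,"x":0.0,"y":0.0,"z":0.0,"claw":40}
  ]
}}

```text
time_s: 17.7
tool_pos: [0.5464, -0.1574, 0.2585]
tool_rot: [179.2, -0.9, 24.6]
force: [2.9, -0.5, 0.5]
grip_width: 0.0349
```

```bash
python3 st.py; python3 -c "
from cell import workorder
print(workorder.sign_off())"
```

```text
time_s 17.7
tool_pos [ 0.5464 -0.1574  0.2585]
tool_rot [179.1605  -0.918   24.611 ]
force [ 2.9251 -0.5277  0.5389]
wrist_torque [-0.0172 -0.2214 -0.0507]
grip_width 0.0349
q7 [ 35.8   8.2 -24.9  93.    3.7  78.4 -54.9]
the job is handed in; nothing more can be done
None
```

The nut is off the grinder and stands wing up in the middle of the bowl. I handed the job in at 17.7 s; no verdict was reported.

- **Unscrewing:** I gripped the wing at 30–40 N and turned it clockwise in steps of 8° or less, pulling up lightly. Force between nut and grinder is not shown, but the upward pull on the tool peaked at about 13 N in the readings after each move (limit 25 N). After about 99° the pull dropped and the nut rose, so I added 3° and lifted it straight off with only its weight showing.
- **Setting down:** Contact with the bowl showed as about 6 N. I then released the nut and raised the gripper clear.
- **Last checks:** The wrist and scene pictures show the nut upright at the bowl's centre, within about 5 mm by pixel comparison. By eye, the bowl and the bystanders in view are where they were; the spice jar was only partly in view and the tiffin's lower part was outside the picture.
- **One slip:** My last settling call wrongly began with a 0.2 m upward row, reversed in the next row. The arm moved about 5 mm in clear air and touched nothing.

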